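# Level a backlight with the camera lens on a lab jack with a folding crank

## Task

The backlight on the lab jack sits too low for the measuring camera. Fold the jack's red crank grip fully out so that it stands straight out from the crank, then crank the jack up until the backlight is level with the camera lens, centre to centre, and let go, leaving the grip folded out. Do not touch the camera or the backlight, and leave the other things on the bench where they are.

Things in the scene. Friction and masses are not known exactly. Their poses are not given: they have to be found in the camera images.
- jack: Aluminium scissor lab jack, fixed to the bench; base and top plate 160 mm (its x) by 200 mm (its y). Origin under the centre of the base; its y axis points out of the side that carries the crank, along the screw; z up. The top plate stands 201 mm over the bench at crank 0. The crank is beyond the plates' edge (y = 100 mm).
- crank_axis (a point): Point on the crank's turning axis (the screw axis, along the jack's y), in the plane where the grip's fold hinge goes round: jack frame x 0, y 161 mm, z 100 mm at crank 0. It rises half as much as the top plate.
- fold_hinge (a point): The fold hinge of the grip, at the outer end of the flat steel crank arm, 60 mm from crank_axis. The hinge pin lies tangentially (along the jack's x when the arm points down). The arm, 22 mm wide and 8 mm thick, lies 13 to 21 mm nearer the jack than this point.
- grip_middle (a point): Middle of the red grip, a revolving sleeve (spins freely on its own axis) 22 mm in diameter, reaching from 15 to 95 mm from the fold hinge; this point lies 55 mm from the hinge, the point's z axis points along the grip away from the hinge. Folded, the grip lies along the arm, over the hub; its free end reaches 35 mm past the crank axis, with 40 mm of free space behind it.
- crank (a joint): Crank angle, rad. 0: arm straight down; positive is clockwise seen from the handle side looking at the jack (the arm first swings to the jack's +x) and raises the top plate: 12.5 mm for every full turn. Starts within 0.35 of 0. Stays where it is left; about 4 N at the grip turns it.
- handle (a joint): Fold angle of the grip, rad. 0: folded flat along the crank arm; 1.571: fully out, at its stop, parallel to the crank axis and pointing away from the jack. A stiff hinge that stays where it is left: about 4 N at 75 mm from the hinge moves it.
- backlight_face (a point): Centre of the round front face (76 mm in diameter) of the black backlight, which is bolted on the jack's top plate and shines to the jack's -y; 72 mm above the top plate's pivot line, 52 mm above its top surface, 253 mm over the bench at crank 0. Do not touch the backlight.
- lens_face (a point): Centre of the round front face (76 mm in diameter) of the black camera lens that faces the backlight; both axes lie in one upright plane. It starts 15 to 35 mm higher than the backlight. Do not touch.
- camera_stand: Grey base plate 190 by 220 mm with an aluminium column 420 mm high (45 mm square, 85 mm to its -x) that carries the camera and its lens, fixed, on the jack's side away from the crank, its axes parallel to the jack's. Origin under the lens axis at the base's underside.
- backlight: The backlight as a body; origin on the jack's top plate, at its centre.
- slide_box: Blue slide box 97 x 177 x 34 mm, loose, beyond the jack. Leave alone.
- mouse: Cream computer mouse, about 105 x 62 x 34 mm, loose, beyond the crank. Leave alone.
- oil_bottle: Amber bottle 36 mm in diameter, 75 mm tall, loose. Leave alone.
- driver: Orange screwdriver 170 mm long, lying loose on the robot's side of the jack. Leave alone.
- jar: White jar with red lid, 60 mm in diameter, 65 mm tall, loose, beyond the crank's end. Leave alone.
- tip_box: Yellow box with clear lid, 87 x 122 x 67 mm, loose, on the robot's side, beyond the crank's end. Leave alone.
- target: Flat dark calibration plate 70 x 70 x 6 mm, loose, on the robot's side. Leave alone.

How it is judged:
On the way, in this order (a step that is already met when the one before it is completed fails the run):
1. the grip is folded fully out (within 10 degrees of its stop) (value of joint handle above 1.4 rad), for 0.2 s.
2. the backlight is level with the lens within 2.5 mm (z of backlight_face in the frame of lens_face between -0.0025 and 0.0025 m), for 0.2 s.
At the end, for the whole second after the job is handed in: The centre of the backlight's face is level with the centre of the lens within 2.5 mm, the grip is still folded out (more than 1.2 rad) and the crank is at rest (all of step 2 and value of joint handle above 1.2 rad and velocity of joint crank between -0.05 and 0.05 rad/s); the robot touches nothing.
It fails at once if the camera or the backlight is touched (more than 2 N) (contact force between any of the fingers, the arm and camera_stand above 2 N or contact force between any of the fingers, the arm and backlight above 2 N).
It fails at once if the camera is shifted (more than 3 mm) (distance of lens_face from where it was at the start of the episode above 0.003 m).
It fails at once if one of the other things on the bench is shifted by more than 20 mm (distance of any of slide_box, mouse, oil_bottle, driver, jar, tip_box, target from where it was at the start of the episode above 0.02 m).
It also fails if it takes over 72 s, if anything falls off the work surface, if the arm or the gripper's body presses on something with over 40 N, if the wrist force passes 120 N, or if a joint passes its speed limit or range.

## Robot

A 6-joint arm with a two-finger parallel gripper is mounted at the origin on the work surface. World frame = base frame: x ahead of the robot, y to its left, z up, the work surface at z = 0. Lengths are in m, angles in rad, forces in N, time in s.
With the tool pointing down it reaches from about 0.375 to 0.925 m from the base axis. Payload 5.7 kg.
Tool frame: the origin (TCP) lies at the very end of the fingers, on their centre line; the grasp point (between the pads) lies 19 mm behind it (bot.grip_point_offset is the distance from the TCP to the grasp point, in m); z points along the fingers, y is the line along which they close (so a half turn about z gives the same grasp; the last joint's range is limited). The gripper opens to 85 mm and grips with 20 to 120 N. Pads are 22 mm wide; open, the fingers measure 114 mm over their backs; the gripper's body (76 mm by 85 mm) begins 54 mm behind the grasp point. The pads swing forward as they close: fully open they stand 13 mm farther back than shut.
Start: joints at [1.154, 0.359, 1.51, -0, 1.272, -0.115], TCP at [0.178, 0.573, 0.231] pointing down, gripper open.
Joint ranges: [-2.97, 2.97], [-1.01, 2.36], [0.21, 2.38], [-0.96, 4.11], [0.2, 2.71], [-2.98, 2.98]. Speed limits (rad/s): [2.39, 2.39, 3.14, 3.14, 3.14, 3.14].

## Interface

Orientations are given as a rotation vector (axis times angle).
In Python, from station import bot, cams gives the robot as it stands (bot), with the cameras (cams).
- The arm moves only by the shell command python3 steer.py [OPENING] [FORCE], which reads ROWS from standard input. ROWS is a JSON list of rows, 1 to 5 of them, each of 6 numbers: dx, dy, dz in m, then a rotation vector rx, ry, rz in rad; each row shifts and turns the commanded pose from where the row before left it, along the tool's axes as they then stand; what a row does not reach is not made up. A row lasts 1/10 s, in which the tool goes at most 0.05 m and 0.15 rad, less where a joint would pass 70% of its speed; a pose out of reach is approached as far as the arm can. OPENING is the opening from 0.0 (shut) to 1.0 (fully open), set as the command begins (- or left out keeps the last). The fingers move at their own pace and stop on an object; FORCE is the grip in N (left out, the last holds). Time passes only in rows, so rows that do not move let the fingers close. It prints the time, the measured TCP pose, the force, the opening and the grip force at its end. Input that does not fit is refused with a message, and nothing moves.
- bot.get_state(): the state, without advancing time (a new reading comes with each control period).
- cams.capture(name): name is "side" or "top"; returns a dict with "img" (420x560x3 uint8, blue, green, red), "fx", "fy", "cx", "cy" (pixels), "origin" and "orientation" of the camera in the world. Camera axes: x right, y up, looking along -z (the intrinsics and any distortion apply to the point x, -y, -z); pixel columns grow to the right and rows downward; lengths in m; the calibration is good to about 2 mm. A picture is of the moment at which its call begins. There is no depth.
- bot.close_job(): hands the job in; it is judged then, once.
The state is a dict: "time": time; "joint_positions": joint angles; "qvel": joint speeds; "tau": joint torques, N m; "tcp_pos": TCP position; "eef_rot": TCP orientation; "contact_force": force on the tool from outside, world axes, zero at the start; "wrist_torque": the same for the moment, N m; "width": opening from 0.0 (shut) to 1.0 (fully open); "finger_force": force on a finger pad.
Only numpy, scipy, OpenCV 4.12 (cv2) and the standard library are available. Lean on these libraries where they do the work, as an engineer would, in place of code of your own. Each camera call takes 0.05 s, during which the arm holds its last target. There are 200 camera calls.

## Working session

There is one attempt and no reset: what is moved stays moved. The work goes in short steps, Python scripts to look and compute and a shell command to move; the robot and the scene stay as the last step left them, time stands still between calls to the robot, and variables do not carry over. Pictures are saved under pics/ and viewed, at most 10 in all, crops included, and the job is handed in when it is done.

```bash
ls; mkdir -p pics
cat > h.py <<'E'
import numpy as np, cv2
from station import bot, cams
from scipy.spatial.transform import Rotation as R
def cam(n):
    c=cams.capture(n); return c
E
python3 - <<'E'
from h import *
for n in("side","top"):
    c=cam(n); cv2.imwrite(f"pics/{n}0.png",c["img"]); print({k:v for k,v in c.items() if k!="img"})
print(bot.get_state())
E
```

```text
pics
station.py
steer.py
{'fx': 439.9002299319877, 'fy': 439.9002299319877, 'cx': 282.21395621180204, 'cy': 214.759393476597, 'origin': array([ 0.47924222, -0.9060718 ,  0.71211322]), 'orientation': array([ 1.03133336, -0.05062834, -0.05346117])}
{'fx': 509.976474694439, 'fy': 509.976474694439, 'cx': 281.38793615638536, 'cy': 209.1302699953801, 'origin': array([ 0.3991905 , -0.006146  ,  1.65046356]), 'orientation': array([ 0.06062715, -0.08136201, -1.59268541])}
{'time': 0.1, 'joint_positions': array([ 1.15391532e+00,  3.59463367e-01,  1.51134531e+00,  1.29041482e-05,
        1.27251342e+00, -1.15090861e-01]), 'qvel': array([ 5.15539146e-04, -4.12824177e-03, -2.77862556e-03,  4.63823145e-05,
       -6.43759944e-04,  7.71726239e-04]), 'tau': array([ 6.56195080e-04, -5.28649342e+01, -2.79348636e+01, -3.23040717e-05,
        5.11747232e-03, -1.93588011e-05]), 'tcp_pos': array([0.17807914, 0.5723051 , 0.23051152]), 'eef_rot': array([-4.72189548e-01, -3.10543132e+00,  2.61560263e-03]), 'contact_force': array([0.95959961, 0.49751338, 0.13684202]), 'wrist_torque': array([ 0.01614192, -0.03201096, -0.01224364]), 'finger_force': 0.0, 'width': 0.9979883879604237}
```

View pics/side0.png

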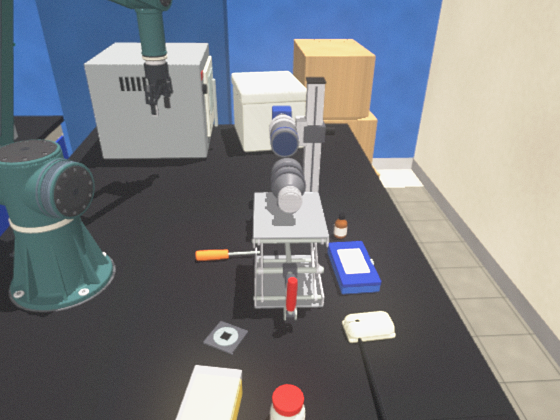

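View pics/top0.png

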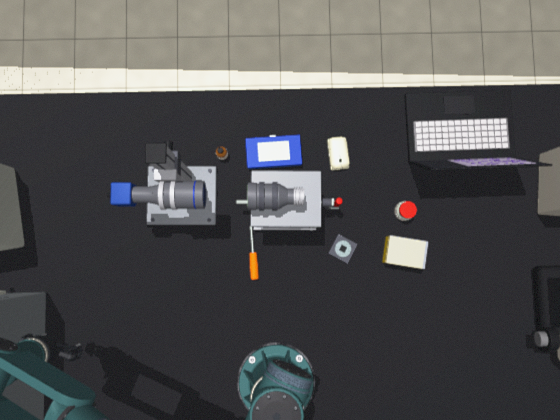

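The side view shows the jack with the crank facing it: red grip at about (291,295), folded up along the arm, hinge near (291,315). In the top view the grip end is at about (338,201) and the jack plate spans (251–321, 171–228). I'll enlarge both.

Run:
```python
import cv2
a=cv2.imread("pics/side0.png")[180:330,240:340]; b=cv2.imread("pics/top0.png")[160:240,240:350]
cv2.imwrite("pics/sc.png",cv2.resize(a,None,fx=4,fy=4,interpolation=cv2.INTER_CUBIC))
cv2.imwrite("pics/tc.png",cv2.resize(b,None,fx=7,fy=7,interpolation=cv2.INTER_CUBIC))
```

```text
(no output)
```

View pics/sc.png

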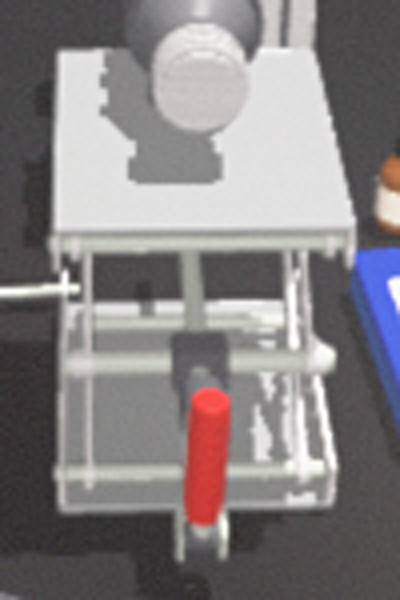

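View pics/tc.png

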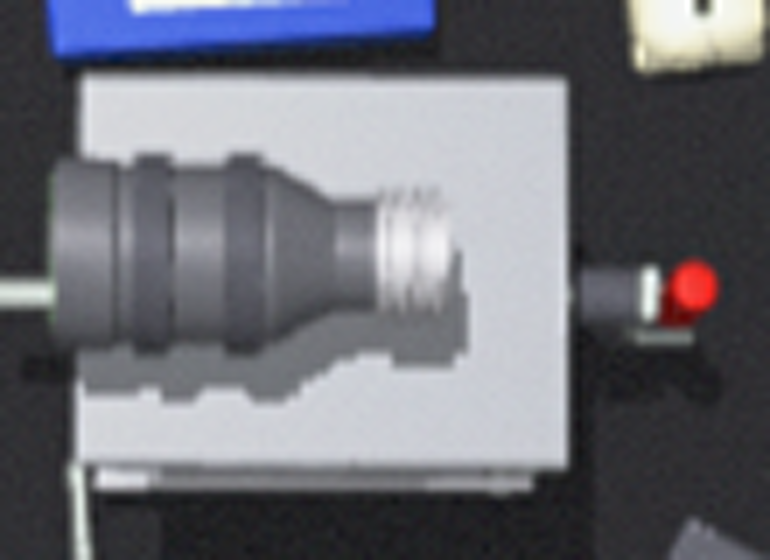

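```bash
cat >> h.py <<'E'
from scipy.optimize import least_squares
CAM={"side":(439.9002299,282.213956,214.7593935,[0.47924222,-0.9060718,0.71211322],[1.03133336,-0.05062834,-0.05346117]),
"top":(509.9764747,281.387936,209.13027,[0.3991905,-0.006146,1.65046356],[0.06062715,-0.08136201,-1.59268541])}
def proj(n,P):
    f,cx,cy,o,r=CAM[n]; p=R.from_rotvec(r).inv().apply(np.atleast_2d(P)-o)
    return np.c_[cx+f*p[:,0]/-p[:,2], cy-f*p[:,1]/-p[:,2]]
def un(uv,s,off): return (np.array(uv,float)+.5)/s-.5+np.array(off)
def tri(us,ut):
    return least_squares(lambda P:np.r_[proj("side",P)[0]-us,proj("top",P)[0]-ut],[.5,-.1,.2])
E
cat > fit.py <<'E'
from h import *
S=un([[52,233],[354,229],[57,48],[318,48]],4,(240,180)); T=un([[81,75],[567,75],[568,467],[76,467]],7,(240,160))
# jack local (x to robot, y crank): side front-left = robot side, crank side
Js=np.array([[.08,.1],[-.08,.1],[.08,-.1],[-.08,-.1]]); Jt=np.array([[-.08,-.1],[-.08,.1],[.08,.1],[.08,-.1]])
def W(q,L): return R.from_rotvec([0,0,q[2]]).apply(L)+[q[0],q[1],0]
def res(q):
    f=lambda J:W(q,np.c_[J,np.full(4,q[3])])
    return np.r_[(proj("side",f(Js))-S).ravel(),(proj("top",f(Jt))-T).ravel()]
r=least_squares(res,[.5,0,np.pi,.2]); print("jack",r.x,"res",np.round(r.fun.reshape(-1,2),1).tolist())
e=tri(un([210,397],4,(240,180)),un([694,287],7,(240,160))); print("grip end",e.x,np.round(e.fun,2))
q=r.x; print("end in jack",R.from_rotvec([0,0,-q[2]]).apply(e.x-[q[0],q[1],0]))
for a in(-.3,-.15,0,.15,.3):
    h=W(q,[[.06*np.sin(a),.161,.1-.06*np.cos(a)],[-.035*np.sin(a),.161,.1+.035*np.cos(a)],[.06*np.sin(a)-.015*np.sin(a),.161,.1-.045*np.cos(a)]])
    print(a,np.round((proj("side",h)-[240,180]+.5)*4-.5),np.round((proj("top",h)-[240,160]+.5)*7-.5))
E
python3 fit.py
python3 - <<'E'
import cv2
a=cv2.imread("pics/side0.png")[95:215,245:345]; b=cv2.imread("pics/top0.png")[160:235,100:320]
cv2.imwrite("pics/sl.png",cv2.resize(a,None,fx=5,fy=5,interpolation=cv2.INTER_CUBIC))
cv2.imwrite("pics/tl.png",cv2.resize(b,None,fx=3.6,fy=3.6,interpolation=cv2.INTER_CUBIC))
E
```

```text
jack [ 0.561355   -0.04018711  3.11166907  0.19880339] res [[-0.0, -0.8], [0.5, -0.3], [0.3, 0.7], [-0.8, 0.5], [0.0, -0.0], [0.1, 0.5], [-0.0, 0.0], [0.1, -0.5]]
grip end [ 0.55779993 -0.19989233  0.13473441] [-0.01  0.    0.   -0.01]
end in jack [-0.00122475  0.15974009  0.13473441]
-0.3 [[236. 531.]
 [188. 401.]
 [228. 512.]] [[671. 272.]
 [697. 314.]
 [675. 279.]]
-0.15 [[219. 534.]
 [198. 399.]
 [216. 514.]] [[671. 292.]
 [697. 302.]
 [675. 294.]]
0 [[203. 536.]
 [208. 398.]
 [204. 515.]] [[671. 312.]
 [697. 290.]
 [675. 309.]]
0.15 [[186. 535.]
 [218. 399.]
 [191. 514.]] [[671. 331.]
 [697. 278.]
 [675. 323.]]
0.3 [[170. 532.]
 [228. 400.]
 [179. 512.]] [[672. 350.]
 [696. 266.]
 [675. 338.]]
```

View pics/sl.png

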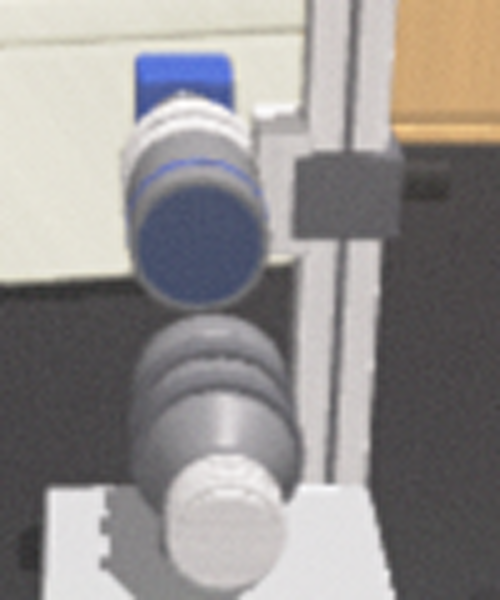

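View pics/tl.png

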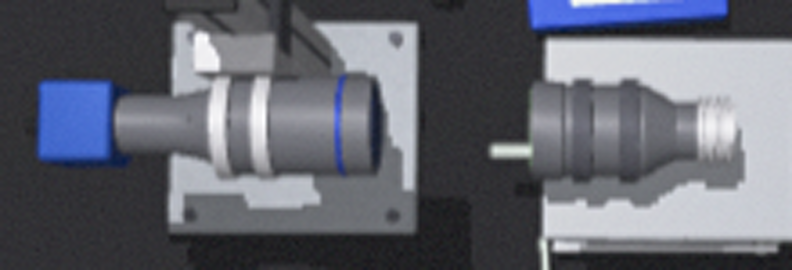

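The lens face in the side crop spans columns 134–266 and rows 178–308 (crop px). The backlight's far rim tops out at row 315. In the top crop the lens face edge is at column ~382 (rows 72–174) and the backlight face edge at ~529 (rows 80–176).

```bash
cat > lens.py <<'E'
from h import *
q=[0.561355,-0.04018711,3.11166907]
jx=np.array([np.cos(q[2]),np.sin(q[2]),0]); jy=np.array([-np.sin(q[2]),np.cos(q[2]),0])
t=np.linspace(0,2*np.pi,400)
def circ(c,r=.038): return c+r*(np.outer(np.cos(t),jx)+np.outer(np.sin(t),[0,0,1]))
def ext(n,c):
    p=proj(n,circ(c)); return np.r_[p.min(0),p.max(0)]
def S(u,v): return un([u,v],5,(245,95))
def T(u,v): return un([u,v],3.6,(100,160))
def fit(so,to,sm,tm,c0):
    return least_squares(lambda c:np.r_[(ext("side",c)-so)[sm],(ext("top",c)-to)[tm]],c0,loss="soft_l1")
if __name__=="__main__":
    L=fit(np.r_[S(134,178),S(266,308)],np.r_[T(370,72),T(382,174)],[0,1,2,3],[1,2,3],[.55,.2,.28]); print("lens",L.x,np.round(L.fun,2))
    B=fit(np.r_[S(133,315),S(266,308)],np.r_[T(529,80),T(0,176)],[1],[0,1,3],[.55,.06,.25]); print("bl",B.x,np.round(B.fun,2))
    print("sep in jack", (L.x-B.x)@jx,(L.x-B.x)@jy, "bl in jack",(B.x-[q[0],q[1],0])@jx,(B.x-[q[0],q[1],0])@jy)
E
python3 lens.py
```

```text
lens [0.56881775 0.18325956 0.27863469] [-0.7  -0.54  1.69  0.59  0.25 -0.09  0.05]
bl [0.56616113 0.06692959 0.25074392] [ 0.02 -0.01 -0.44  0.44]
sep in jack 0.0008250546769671152 -0.11635737599950126 bl in jack -0.0015991404019628959 -0.10721253977429544
```

```bash
cat > to.py <<'E'
# usage: to.py jx jy z  -> delta in tool axes to the point (jack frame); 'w' before for world
import sys
from lens import *
s=bot.get_state(); Rt=R.from_rotvec(s["eef_rot"]); p=np.array(s["tcp_pos"])
Rg=R.from_matrix(np.c_[-jy,-jx,[0,0,-1]])
loc=np.r_[(p-[q[0],q[1],0])@jx,(p-[q[0],q[1],0])@jy,p[2]]
print("t %.1f"%s["time"],"jack-frame tcp",np.round(loc,4),"rot to go(tool)",np.round((Rt.inv()*Rg).as_rotvec(),3),"q",np.round(s["joint_positions"],2),"F",np.round(s["contact_force"],1))
a=sys.argv[1:]
for i in range(0,len(a),3):
    v=np.array(a[i:i+3],float); d=v-loc; print("to",v,"tool d",np.round([-d[1],-d[0],-d[2]],4)); loc=v
E
echo '[[0, 0, -0.04, 0, 0, 0.14], [0, 0, -0.04, 0, 0, 0.14], [0, 0, -0.04, 0, 0, 0.14], [0, 0, -0.03, 0, 0, 0.14], [0, 0, 0, 0, 0, 0.14]]' | python3 steer.py 1.0
echo '[[0, 0, 0, 0, 0, 0.14], [0, 0, 0, 0, 0, 0.14], [0, 0, 0, 0, 0, 0.14], [0, 0, 0, 0, 0, 0.14], [0, 0, 0, 0, 0, 0]]' | python3 steer.py
python3 to.py .25 -.43 .38 .19 -.2 .38 .16 .0 .38 .10 .222 .38 0 .222 .25
```

```text
time: 0.6
tcp_pos: [0.1792, 0.5748, 0.3865]
eef_rot: [-1.516, -2.751, -0.013]
contact_force: [0.9, 0.3, 0.1]
width: 1.002
finger_force: 0.0
time: 1.1
tcp_pos: [0.1782, 0.5726, 0.3807]
eef_rot: [2.212, 2.23, -0.002]
contact_force: [0.1, 0.5, -0.4]
width: 0.999
finger_force: 0.0
t 1.1 jack-frame tcp [ 0.4013 -0.601   0.3807] rot to go(tool) [-0.     0.001  0.038] q [ 1.15  0.27  1.28 -0.    1.59  1.15] F [ 0.1  0.5 -0.4]
to [ 0.25 -0.43  0.38] tool d [-0.171   0.1513  0.0007]
to [ 0.19 -0.2   0.38] tool d [-0.23  0.06 -0.  ]
to [0.16 0.   0.38] tool d [-0.2   0.03 -0.  ]
to [0.1   0.222 0.38 ] tool d [-0.222  0.06  -0.   ]
to [0.    0.222 0.25 ] tool d [-0.    0.1   0.13]
```

```bash
echo '[[-0.034, 0.03, 0, 0, 0, 0.038], [-0.034, 0.03, 0, 0, 0, 0], [-0.034, 0.03, 0, 0, 0, 0], [-0.034, 0.03, 0, 0, 0, 0], [-0.034, 0.03, 0, 0, 0, 0]]' | python3 steer.py | grep -E "tcp|force"
echo '[[-0.046, 0.012, 0, 0, 0, 0], [-0.046, 0.012, 0, 0, 0, 0], [-0.046, 0.012, 0, 0, 0, 0], [-0.046, 0.012, 0, 0, 0, 0], [-0.046, 0.012, 0, 0, 0, 0]]' | python3 steer.py | grep -E "tcp|force"
echo '[[-0.04, 0.006, 0, 0, 0, 0], [-0.04, 0.006, 0, 0, 0, 0], [-0.04, 0.006, 0, 0, 0, 0], [-0.04, 0.006, 0, 0, 0, 0], [-0.04, 0.006, 0, 0, 0, 0]]' | python3 steer.py | grep -E "tcp|force"
echo '[[-0.044, 0.012, 0, 0, 0, 0], [-0.044, 0.012, 0, 0, 0, 0], [-0.044, 0.012, 0, 0, 0, 0], [-0.044, 0.012, 0, 0, 0, 0], [-0.044, 0.012, 0, 0, 0, 0]]' | python3 steer.py | grep -E "tcp|force"
python3 to.py 0 .18 .22
```

```text
tcp_pos: [0.3253, 0.3981, 0.3811]
contact_force: [-0.2, 0.8, -0.6]
finger_force: 0.0
tcp_pos: [0.3778, 0.1663, 0.3813]
contact_force: [2.5, -1.0, 0.5]
finger_force: 0.0
tcp_pos: [0.4018, -0.0343, 0.3813]
contact_force: [0.7, 1.0, -0.4]
finger_force: 0.0
tcp_pos: [0.4557, -0.2563, 0.3811]
contact_force: [0.0, 0.6, 0.2]
finger_force: 0.0
t 3.1 jack-frame tcp [0.0992 0.2191 0.3811] rot to go(tool) [-0.    -0.     0.005] q [-0.64  0.14  1.44  0.    1.56 -0.62] F [0.  0.6 0.2]
to [0.   0.18 0.22] tool d [0.0391 0.0992 0.1611]
```

```bash
echo '[[0, 0.033, 0.03, 0, 0, 0.005], [0.012, 0.034, 0.03, 0, 0, 0], [0.012, 0.033, 0.03, 0, 0, 0], [0.015, 0, 0.03, 0, 0, 0], [0.012, 0, 0.03, 0, 0, 0]]' | python3 steer.py | grep -E "tcp|force"
echo '[[0, 0, 0, 0, 0, 0]]' | python3 steer.py|grep tcp;  python3 to.py 0 .166 .105
python3 - <<'E'
from h import *
a=cam("side")["img"][150:330,200:380]; cv2.imwrite("pics/s1.png",cv2.resize(a,None,fx=3,fy=3,interpolation=cv2.INTER_CUBIC))
E
```

```text
tcp_pos: [0.5581, -0.2058, 0.2294]
contact_force: [0.2, -0.1, -0.3]
finger_force: 0.0
tcp_pos: [0.5544, -0.2037, 0.2266]
t 3.7 jack-frame tcp [0.0021 0.1636 0.2266] rot to go(tool) [-0.009 -0.005  0.001] q [-0.47  0.35  1.53  0.    1.27 -0.44] F [-0.5  1.  -0.4]
to [0.    0.166 0.105] tool d [-0.0024  0.0021  0.1216]
```

View pics/s1.png

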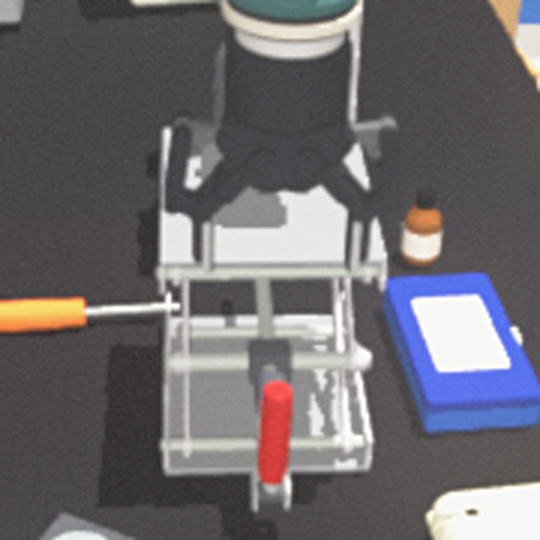

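The view shows the open fingers at crop columns 205 and 358, centred on the grip at column 277. Next I descend and grip it.

```bash
echo '[[-0.0024, 0.002, 0.03, 0, 0, 0], [0, 0, 0.03, 0, 0, 0], [0, 0, 0.03, 0, 0, 0], [0, 0, 0.03, 0, 0, 0], [0, 0, 0, 0, 0, 0]]' | python3 steer.py | grep -E "tcp|force"
echo '[[0, 0, 0, 0, 0, 0], [0, 0, 0, 0, 0, 0], [0, 0, 0, 0, 0, 0], [0, 0, 0, 0, 0, 0], [0, 0, 0, 0, 0, 0]]' | python3 steer.py 0.0 25; python3 to.py
```

```text
tcp_pos: [0.5578, -0.2094, 0.1097]
contact_force: [-0.5, -0.7, 0.0]
finger_force: 0.0
time: 4.75
tcp_pos: [0.5577, -0.2093, 0.1126]
eef_rot: [-2.257, -2.183, 0.004]
contact_force: [-7.8, -1.7, 14.4]
width: 0.247
finger_force: 23.9
t 4.8 jack-frame tcp [-0.0014  0.1691  0.1126] rot to go(tool) [-0.003  0.001 -0.003] q [-0.47  0.48  1.64 -0.    1.02 -0.44] F [-7.8 -1.7 14.4]
```

```bash
echo '[[-0.0131, 0, 0.001, 0, 0, 0], [-0.0129, 0, 0.0031, 0, 0, 0], [-0.0121, 0, 0.0051, 0, 0, 0], [-0.0113, 0, 0.0068, 0, 0, 0], [-0.01, 0, 0.0086, 0, 0, 0]]' | python3 steer.py | grep -E "tcp|force|width"; python3 to.py
echo '[[-0.0086, 0, 0.01, 0, 0, 0], [-0.0068, 0, 0.0113, 0, 0, 0], [-0.0051, 0, 0.0121, 0, 0, 0], [-0.0031, 0, 0.0129, 0, 0, 0], [-0.001, 0, 0.0131, 0, 0, 0]]' | python3 steer.py | grep -E "tcp|force|width"; 
echo '[[0, 0, 0, 0, 0, 0], [0, 0, 0, 0, 0, 0]]' | python3 steer.py| grep -E "tcp|force|width"
python3 to.py
```

```text
tcp_pos: [0.5563, -0.269, 0.0877]
contact_force: [-4.9, -0.0, 6.9]
width: 0.231
finger_force: 24.3
t 5.2 jack-frame tcp [-0.0018  0.2289  0.0877] rot to go(tool) [-0.002  0.001 -0.003] q [-0.56  0.54  1.61 -0.    0.99 -0.53] F [-4.9 -0.   6.9]
tcp_pos: [0.5572, -0.2972, 0.0289]
contact_force: [-3.8, -9.1, 7.1]
width: 0.237
finger_force: 40.3
tcp_pos: [0.5577, -0.297, 0.0285]
contact_force: [-2.2, -10.1, 0.6]
width: 0.239
finger_force: 42.4
t 6.0 jack-frame tcp [-0.004   0.2568  0.0285] rot to go(tool) [ 0.003  0.006 -0.004] q [-0.6   0.63  1.62 -0.    0.89 -0.56] F [ -2.2 -10.1   0.6]
```

Run:
```python
from h import *
a=cam("side")["img"][190:340,200:380]; b=cam("top")["img"][150:270,270:414]
cv2.imwrite("pics/s2.png",np.hstack([cv2.resize(a,(400,333)),cv2.resize(b,(400,333))]))
```

```text
(no output)
```

View pics/s2.png

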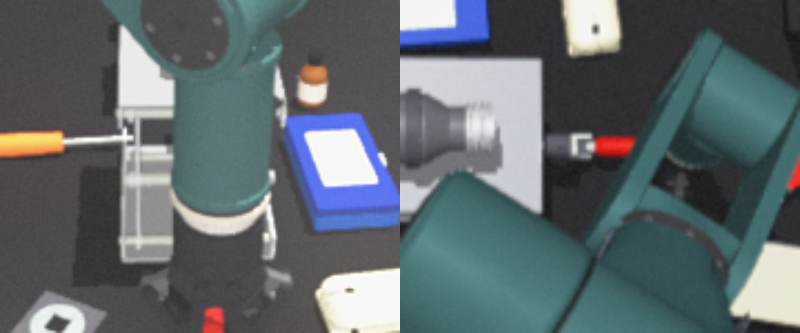

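The picture shows the red grip pointing away from the jack, seen from above between hub (570,145) and wrist. I'll press down a little to reach the stop, then regrasp nearer the middle.

```bash
echo '[[0, 0, 0.006, 0, 0, 0], [0, 0, 0.006, 0, 0, 0], [0, 0, 0, 0, 0, 0]]' | python3 steer.py | grep -E "tcp|force|width"
echo '[[0, 0, 0, 0, 0, 0], [0, 0, 0, 0, 0, 0], [0, 0, 0, 0, 0, 0], [0, 0, 0, 0, 0, 0]]' | python3 steer.py 0.6| grep -E "tcp|force|width"
python3 to.py 0 .226 .022
```

```text
tcp_pos: [0.5588, -0.2961, 0.0168]
contact_force: [0.7, -6.1, 3.6]
width: 0.235
finger_force: 51.7
tcp_pos: [0.5563, -0.2926, 0.0152]
contact_force: [0.4, -0.2, -0.2]
width: 0.602
finger_force: 0.0
t 6.8 jack-frame tcp [-0.0025  0.2525  0.0152] rot to go(tool) [-0.001 -0.    -0.004] q [-0.59  0.65  1.63 -0.    0.87 -0.56] F [ 0.4 -0.2 -0.2]
to [0.    0.226 0.022] tool d [ 0.0265 -0.0025 -0.0068]
```

```bash
echo '[[0, 0, -0.03, 0, 0, 0], [0, 0, -0.035, 0, 0, 0], [0, 0, -0.035, 0, 0, 0], [0, 0, -0.02, 0, 0, 0], [0, 0, 0, 0, 0, 0]]' | python3 steer.py 1.0 | grep -E "tcp|force|width"
cat > red.py <<'E'
from lens import *
def W(L): return R.from_rotvec([0,0,q[2]]).apply(np.atleast_2d(L))+[q[0],q[1],0]
def blob():
    im=cam("side")["img"]; hsv=cv2.cvtColor(im,cv2.COLOR_BGR2HSV)
    m=(((hsv[...,0]<8)|(hsv[...,0]>172))&(hsv[...,1]>150)&(hsv[...,2]>70)).astype(np.uint8)
    m[375:]=0; m[:150]=0; m[:,:200]=0; m[:,400:]=0
    return im,m
if __name__=="__main__":
    im,m=blob(); v,u=np.nonzero(m); print("red",len(v),"u",u.min(),u.max(),"v",v.min(),v.max(), "mean",u.mean().round(1),v.mean().round(1))
    bot_u=u[v>v.max()-3]; print("bottom u",bot_u.mean(),"top u",u[v<v.min()+3].mean())
    for f in (1.0,1.2,1.4,1.5,1.571):
        c=[]
        ax=np.array([0,np.sin(f),np.cos(f)]); n=np.array([0,-np.cos(f),np.sin(f)])
        for d in(.015,.095):
            t=np.linspace(0,6.28,60)
            c.append(W(np.array([0,.161,.038])+d*ax+.011*(np.outer(np.cos(t),[1,0,0])+np.outer(np.sin(t),n))))
        p=proj("side",np.vstack(c)); print(f,"u",np.round([p[:,0].min(),p[:,0].max()],1),"v",np.round([p[:,1].min(),p[:,1].max()],1),"mean",p.mean(0).round(1))
    cv2.imwrite("pics/s3.png",cv2.resize(im[200:380,200:380],(540,540),interpolation=cv2.INTER_CUBIC))
E
python3 red.py
```

```text
tcp_pos: [0.5585, -0.2942, 0.1388]
contact_force: [-0.1, -0.9, -0.8]
width: 1.0
finger_force: 0.0
red 318 u 289 301 v 316 347 mean 294.9 332.1
bottom u 295.69565217391306 top u 293.75
1.0 u [285.6 298.8] v [310.4 329.3] mean [291.9 319.6]
1.2 u [285.6 298.8] v [312.  338.4] mean [291.9 325. ]
1.4 u [285.6 298.7] v [313.8 346.3] mean [291.8 330. ]
1.5 u [285.6 298.6] v [314.7 349.8] mean [291.8 332.2]
1.571 u [285.6 298.4] v [315.3 351.9] mean [291.7 333.6]
```

```bash
python3 to.py -.005 .243 .024
```

```text
t 7.3 jack-frame tcp [-0.0036  0.2533  0.1367] rot to go(tool) [ 0.003  0.002 -0.004] q [-0.59  0.49  1.55 -0.    1.1  -0.56] F [ 0.2  0.5 -1. ]
to [-0.005  0.243  0.024] tool d [0.0103 0.0014 0.1127]
```

```bash
echo '[[0.01, 0.0015, 0.03, 0, 0, 0], [0, 0, 0.03, 0, 0, 0], [0, 0, 0.03, 0, 0, 0], [0, 0, 0.022, 0, 0, 0], [0, 0, 0, 0, 0, 0]]' | python3 steer.py | grep -E "tcp|force|width"
echo '[[0, 0, 0, 0, 0, 0], [0, 0, 0, 0, 0, 0], [0, 0, 0, 0, 0, 0], [0, 0, 0, 0, 0, 0]]' | python3 steer.py 0.0 50| grep -E "tcp|force|width"
echo '[[0, 0, 0.004, 0, 0, 0], [0, 0, 0.004, 0, 0, 0], [0, 0, 0, 0, 0, 0]]' | python3 steer.py | grep -E "tcp|force|width"
echo '[[0, 0, 0.004, 0, 0, 0], [0, 0, 0.003, 0, 0, 0], [0, 0, 0, 0, 0, 0]]' | python3 steer.py | grep -E "tcp|force|width"
python3 to.py
```

```text
tcp_pos: [0.5545, -0.2806, 0.0184]
contact_force: [-0.2, 0.2, -0.1]
width: 0.999
finger_force: 0.0
tcp_pos: [0.559, -0.2836, 0.0245]
contact_force: [-0.1, 0.1, -0.4]
width: 0.328
finger_force: 0.0
tcp_pos: [0.5591, -0.2838, 0.0162]
contact_force: [-0.9, -0.2, 8.0]
width: 0.245
finger_force: 48.8
tcp_pos: [0.5597, -0.2836, 0.0106]
contact_force: [-2.4, 2.9, 18.6]
width: 0.242
finger_force: 50.7
t 8.8 jack-frame tcp [-0.0056  0.2433  0.0106] rot to go(tool) [ 0.003  0.001 -0.004] q [-0.58  0.65  1.64  0.    0.85 -0.55] F [-2.4  2.9 18.6]
```

```bash
python3 -c "
import numpy as np
a=np.radians(-6+18*np.arange(21)); x=.06*np.sin(a); z=-.06*np.cos(a)+.00625*(a-a[0])/6.2832
print(np.round(np.c_[-np.diff(x),-np.diff(z)],4).tolist())"
```

```text
[[-0.0187, -0.0013], [-0.0175, -0.007], [-0.0146, -0.0121], [-0.0102, -0.0161], [-0.0049, -0.0184], [0.001, -0.0191], [0.0067, -0.0178], [0.0118, -0.0149], [0.0157, -0.0105], [0.0181, -0.0052], [0.0187, 0.0007], [0.0175, 0.0064], [0.0146, 0.0115], [0.0102, 0.0154], [0.0049, 0.0178], [-0.001, 0.0184], [-0.0067, 0.0172], [-0.0118, 0.0143], [-0.0157, 0.0099], [-0.0181, 0.0045]]
```

```bash
echo '[[0, 0, -0.005, 0, 0, 0], [0, -0.0187, -0.0013, 0, 0, 0], [0, 0, 0, 0, 0, 0]]' | python3 steer.py - 60 | grep -E "tcp|force|width"; python3 to.py
```

```text
tcp_pos: [0.5399, -0.2834, 0.0157]
contact_force: [0.9, 0.2, 5.2]
width: 0.238
finger_force: 59.6
t 9.1 jack-frame tcp [0.0141 0.2437 0.0157] rot to go(tool) [ 0.002  0.002 -0.005] q [-0.6   0.63  1.68 -0.    0.83 -0.56] F [0.9 0.2 5.2]
```

```bash
echo '[[0, -0.0175, -0.007, 0, 0, 0], [0, -0.0146, -0.0121, 0, 0, 0], [0, -0.0102, -0.0161, 0, 0, 0], [0, -0.0049, -0.0184, 0, 0, 0]]' | python3 steer.py | grep -E "tcp|force"
echo '[[0, 0.001, -0.0191, 0, 0, 0], [0, 0.0067, -0.0178, 0, 0, 0], [0, 0.0118, -0.0149, 0, 0, 0], [0, 0.0157, -0.0105, 0, 0, 0], [0, 0.0181, -0.0052, 0, 0, 0]]' | python3 steer.py | grep -E "tcp|force"; python3 to.py
```

```text
tcp_pos: [0.4932, -0.2822, 0.0685]
contact_force: [4.9, -2.8, -5.8]
finger_force: 58.8
tcp_pos: [0.5444, -0.2836, 0.1364]
contact_force: [-5.7, -4.1, 1.8]
finger_force: 60.1
t 10.0 jack-frame tcp [0.0097 0.2438 0.1364] rot to go(tool) [-0.004  0.002 -0.003] q [-0.59  0.47  1.58 -0.    1.09 -0.56] F [-5.7 -4.1  1.8]
```

```bash
echo '[[0, 0.0187, 0.0007, 0, 0, 0], [0, 0.0175, 0.0064, 0, 0, 0], [0, 0.0146, 0.0115, 0, 0, 0], [0, 0.0102, 0.0154, 0, 0, 0], [0, 0.0049, 0.0178, 0, 0, 0]]' | python3 steer.py | grep -E "tcp|contact"
echo '[[0, -0.001, 0.0184, 0, 0, 0], [0, -0.0067, 0.0172, 0, 0, 0], [0, -0.0118, 0.0143, 0, 0, 0], [0, -0.0157, 0.0099, 0, 0, 0], [0, -0.0181, 0.0045, 0, 0, 0]]' | python3 steer.py | grep -E "tcp|contact"
echo '[[0, -0.0187, -0.0013, 0, 0, 0], [0, -0.0175, -0.007, 0, 0, 0], [0, -0.0146, -0.0121, 0, 0, 0], [0, -0.0102, -0.0161, 0, 0, 0], [0, -0.0049, -0.0184, 0, 0, 0]]' | python3 steer.py | grep -E "tcp|contact"
echo '[[0, 0.001, -0.0191, 0, 0, 0], [0, 0.0067, -0.0178, 0, 0, 0], [0, 0.0118, -0.0149, 0, 0, 0], [0, 0.0157, -0.0105, 0, 0, 0], [0, 0.0181, -0.0052, 0, 0, 0]]' | python3 steer.py | grep -E "tcp|contact"; python3 to.py
```

```text
tcp_pos: [0.6129, -0.2853, 0.0827]
contact_force: [-2.8, -2.6, 1.6]
tcp_pos: [0.5586, -0.2836, 0.0185]
contact_force: [2.7, -1.6, 13.7]
tcp_pos: [0.4931, -0.2821, 0.0737]
contact_force: [6.1, -3.5, -5.6]
tcp_pos: [0.5435, -0.2835, 0.1411]
contact_force: [-5.8, -5.9, 3.8]
t 12.0 jack-frame tcp [0.0106 0.2437 0.1411] rot to go(tool) [-0.005  0.001 -0.003] q [-0.59  0.47  1.58 -0.    1.1  -0.56] F [-5.8 -5.9  3.8]
```

```bash
echo '[[0, 0.0187, 0.0007, 0, 0, 0], [0, 0.0175, 0.0064, 0, 0, 0], [0, 0.0146, 0.0115, 0, 0, 0], [0, 0.0102, 0.0154, 0, 0, 0], [0, 0.0049, 0.0178, 0, 0, 0]]' | python3 steer.py | grep -E "tcp|contact"
echo '[[0, -0.001, 0.0184, 0, 0, 0], [0, -0.0067, 0.0172, 0, 0, 0], [0, -0.0118, 0.0143, 0, 0, 0], [0, -0.0157, 0.0099, 0, 0, 0], [0, -0.0181, 0.0045, 0, 0, 0]]' | python3 steer.py | grep -E "tcp|contact"
echo '[[0, -0.0187, -0.0013, 0, 0, 0], [0, -0.0175, -0.007, 0, 0, 0], [0, -0.0146, -0.0121, 0, 0, 0], [0, -0.0102, -0.0161, 0, 0, 0], [0, 0, 0, 0, 0, 0]]' | python3 steer.py | grep -E "tcp|contact"
python3 to.py
```

```text
tcp_pos: [0.6126, -0.2853, 0.0886]
contact_force: [-1.0, -3.2, 2.9]
tcp_pos: [0.5581, -0.2836, 0.0246]
contact_force: [2.7, -1.3, 13.6]
tcp_pos: [0.4981, -0.2822, 0.0631]
contact_force: [4.4, -4.2, 0.8]
t 13.5 jack-frame tcp [0.056  0.2438 0.0631] rot to go(tool) [ 0.004  0.002 -0.005] q [-0.64  0.52  1.74  0.    0.88 -0.6 ] F [ 4.4 -4.2  0.8]
```

```bash
echo '[[0, 0, 0, 0, 0, 0], [0, 0, 0, 0, 0, 0], [0, 0, 0, 0, 0, 0], [0, 0, 0, 0, 0, 0], [0, 0, 0, 0, 0, 0]]' | python3 steer.py 1.0 | grep -E "contact|width"
echo '[[0, 0, -0.03, 0, 0, 0], [0, 0, -0.04, 0, 0, 0], [0, 0, -0.04, 0, 0, 0], [0, -0.02, -0.03, 0, 0, 0], [0, -0.04, 0, 0, 0, 0]]' | python3 steer.py | grep -E "tcp|contact"
echo '[[0, -0.04, 0, 0, 0, 0], [0, -0.04, 0, 0, 0, 0], [0, -0.02, 0, 0, 0, 0], [0, 0, 0, 0, 0, 0]]' | python3 steer.py | grep -E "tcp|contact"
python3 - <<'E'
from h import *
s=cam("side")["img"];t=cam("top")["img"]
cv2.imwrite("pics/sF.png",s);cv2.imwrite("pics/tF.png",t)
a=cv2.resize(s[95:215,245:345],None,fx=5,fy=5,interpolation=cv2.INTER_CUBIC)
b=cv2.resize(s[210:370,245:345],None,fx=3,fy=3.75,interpolation=cv2.INTER_CUBIC)
cv2.imwrite("pics/sl2.png",np.hstack([a,b]))
E
```

```text
contact_force: [0.7, -0.6, 0.7]
width: 0.999
tcp_pos: [0.4417, -0.2818, 0.2071]
contact_force: [-1.0, -1.1, 0.1]
tcp_pos: [0.3347, -0.2744, 0.2022]
contact_force: [0.4, -0.7, -0.1]
```

View pics/sl2.png

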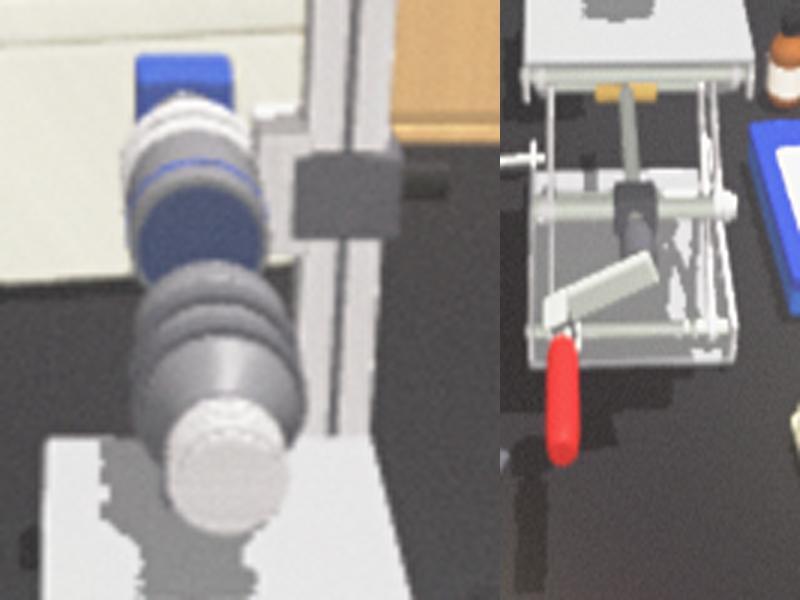

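The grip stands fully out toward the camera (crop (562,400)). The arm is about 65° past the bottom. The backlight's top rim has risen from row 315 to about 261, and the lens has not moved. I'll refine the edge positions numerically.

Run:
```python
from h import *
a=cv2.imread("pics/side0.png").astype(int); b=cv2.imread("pics/sF.png").astype(int)
np.set_printoptions(linewidth=250)
g=lambda i:i.sum(2)//3
print("row143 u266-303",g(a)[142:145,266:304].mean(0).astype(int))
print("lens col v126-164 (u 282-287) ",g(a)[126:170,282:288].mean(1).astype(int))
print("lens blue-ness",(a[...,0]-a[...,2])[126:170,282:288].mean(1).astype(int))
for n,i in(("side0",a),("sF",b)):
  print(n,"bl top v140-172",g(i)[140:172,285:291].mean(1).astype(int))
  print((i[...,0]-i[...,2])[140:172,285:291].mean(1).astype(int))
from lens import *
for c in([.5688,.18326,.2786],[.5662,.0669,.2507],[.5662,.0669,.2757]): print(ext("side",np.array(c)).round(2))
```

```text
row143 u266-303 [222 222 221 211 160 117 102  88  87  87  86  88  86  87  85  87  88  85  87  87  86  86  86  87  88  85  87  85  86  85  91 108 136 176 196 199 194 182]
lens col v126-164 (u 282-287)  [166 144 161 169 150 127 103  92  89  88  89  88  88  87  88  88  86  87  87  86  86  85  85  87  85  85  84  86  84  97 109  95 137 162 165 171 154 137 129 111 108 145 158 145]
lens blue-ness [21 53 16  0 -1  0 19 31 30 32 31 32 31 32 32 32 33 32 32 34 33 34 33 33 33 32 34 34 34 22  5  0  0  1  0  0  1  3  5  3  2  2  1  3]
side0 bl top v140-172 [ 88  88  86  87  87  85  86  85  86  86  85  85  83  84  88 104  99  92 147 167 169 181 158 140 129 107 113 154 161 144 137 120]
[32 32 32 32 33 34 32 33 33 33 33 33 35 35 30 14  3  0  1  1  1  0  1  3  3  3  2  2  0  3  4  4]
sF bl top v140-172 [ 91  93  93  91  91  89  96 146 172 178 183 163 146 136 112 111 161 166 149 141 120 108 155 191 197 195 194 192 194 193 193 193]
[34 33 33 33 34 34 30 11  2  1  0  1  3  3  3  2  0  1  3  3  3  2  0  0  0 -1 -1 -1  0 -1 -1  0]
[270.7  129.68 299.48 156.8 ]
[271.78 157.64 302.85 185.89]
[271.83 147.89 303.27 176.82]
```

```bash
python3 - <<'E'
from lens import *
np.set_printoptions(linewidth=250)
a=cv2.imread("pics/top0.png").astype(int); 
print("u196-214");
for v in(184,190,194,198,204): print(v,a[v,196:214].mean(1).astype(int),(a[v,196:214,0]-a[v,196:214,2]))
print("bl u238-256")
for v in(186,190,194,198): print(v,a[v,240:256].mean(1).astype(int))
for c in([.5688,.18326,.278],[.5662,.0669,.2507]):
    p=proj("top",circ(np.array(c))); print(ext("top",np.array(c)).round(2), [ (v,p[abs(p[:,1]-v)<.5][:,0].round(1).tolist()[::2]) for v in (186,194)])
E
python3 red.py | head -2; python3 to.py
```

```text
u196-214
184 [114 111 110 112 110 113 108  56  50 120 195 196 196 197 192 192 195 198] [ 7  7  8  9  8  9  8 12 19 13 14 12 11 11 14 13 11 11]
190 [147 147 148 146 146 144 105  57  35  47 101 173 198 195 195 195 195 196] [ 7  9  8  8 10  8  9 24 23 16 11 10 14 14 13 13 13 11]
194 [149 148 149 151 152 147  99  56  37  46  83 130 194 197 194 195 197 197] [ 8  8  9  8 11  8 16 26 22 16 12  8 12 13 13 14 12 14]
198 [126 125 123 126 126 121  89  46  34  43  81 110 138 196 199 197 199 199] [ 8  9  8  9 10  7  7 22 26 18 13  8  7 11 12 12 12 12]
204 [ 96  97  97  97  95  99  92  54  37  61 113 113 115 113 112 131 194 197] [ 5  6  6  7  7  7  8 10 20 13  7  9  7  6  7  9 12 15]
bl u238-256
186 [ 50  51  48  49  45  51  58  95 118 117 116 118 116 114 114 111]
190 [ 50  47  49  46  46  48  62 109 136 136 133 132 133 133 131 125]
194 [ 46  43  48  48  47  46  70 131 161 163 161 160 161 161 161 154]
198 [ 51  45  50  49  50  48  67 115 125 126 128 126 129 132 135 130]
[201.73 179.93 205.69 208.05] [(186, [202.1, 202.1, 202.1, 205.3, 205.4, 205.4]), (194, [201.7, 201.7, 201.7, 205.7, 205.7])]
[246.59 181.41 248.12 208.96] [(186, [246.8, 246.8, 246.9, 248.0, 248.0, 248.0]), (194, [246.6, 246.6, 248.1, 248.1, 248.1])]
red 353 u 260 271 v 300 333 mean 265.4 317.2
bottom u 265.39130434782606 top u 265.0
t 15.1 jack-frame tcp [0.2157 0.2426 0.2027] rot to go(tool) [ 0.001  0.001 -0.004] q [-0.84  0.15  1.88  0.    1.1  -0.81] F [-0.8  0.2  1. ]
```

```bash
python3 -c "
from station import bot, cams
print(bot.close_job())"
```

```text
the job is handed in; nothing more can be done
None
```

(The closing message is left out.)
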